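# Strike the marking punch, then hold the lens flap at balance

### The job

Pick up the wooden mallet and with it knock the sprung punch of the marking jig all the way down to mark the blank, then set the mallet back down on the bench (do not drop it). Then swing the lens flap (its handle is the round steel pin at its side) up to its balance point, standing upright, without letting it go over to the other side; finish with the gripper still holding the flap steady there, because it falls if let go. Leave the jar, the tape ring and the dark wood block where they are.

Things in the scene. Friction and masses are not known exactly. Their poses are not given: they have to be found in the camera images.
- jig: Marking jig, fixed to the bench: an aluminium base plate 15 mm thick, from x -100 to +70 and y -80 to +80 mm in its own frame. Origin on the bench under the plate; z up. At x -55, y 0 stands a steel guide block 50 x 50 mm, top 45 mm above the bench, with the sprung punch standing out of it. Two steel ears (12 mm wide at y +-56, reaching 53 mm above the bench) carry the lens flap's hinge, whose axis is parallel to the jig's y. The flap lies tilted back towards the jig's +x.
- punch_top (a point): Centre of the top of the steel punch head (22 mm across, neck 16 mm); at rest 70 mm above the bench. Axes as the jig's. It goes straight down 10 mm to a hard stop and springs back by itself.
- punch (a joint): How far the punch is pushed down, m: 0 at rest, 0.010 at the stop. The spring needs 3 N to start and 9 N at the stop.
- hinge (a point): Middle of the flap's hinge axis, 45 mm above the bench, at x +30, y 0 in the jig's frame; the axis is parallel to the jig's y.
- flap (a joint): Lens flap angle, rad: 0 where it rests on its stop, tilted back towards the jig's +x, 20 degrees above level; grows as it swings up and over towards the jig's -x (towards the punch). Upright, the balance point, is 1.222; the far stop is 1.97. No catch or spring, hardly any friction: below 1.222 it falls back to 0, above it it falls on to the far stop. The flap is a dark steel frame 92 mm wide, 122 mm from hinge axis to outer edge, 10 mm thick, with a glass pane; about 0.3 kg.
- flap_pin (a point): Grip point on the dark steel side pin of the flap: a round pin 10 mm in diameter, parallel to the hinge axis, 110 mm from it, standing out of the frame's side on the jig's +y side from y 46 to y 100 mm; this point is at y 80 mm, on the pin's axis. At rest it is about 83 mm above the bench and 133 mm from the jig's origin along its x; upright it is 155 mm above the bench and at x 30 mm. The pin may turn between gripping fingers.
- mallet: Wooden mallet, about 0.28 kg, loose. The head is a block 52 mm along the handle, 46 mm wide, 70 mm tall; it stands on its lower striking face. The origin is the centre of that face (which is the face to strike with), z up, the handle runs level along the mallet's -x.
- mallet_center (a point): Centre of the mallet's head, 35 mm above its lower face.
- mallet_grip (a point): Grip point on the axis of the mallet's handle, 45 mm from the head's centre along -x, 35 mm above the lower face. The handle is 20 mm wide, 24 mm tall and ends 158 mm from the head's centre.
- jar: Bystander to be left alone: a glass jar with a steel lid, 54 mm across, 75 mm tall; loose on the bench, origin at the centre of its underside.
- tape: Bystander to be left alone: a cardboard tape ring, 90 mm across, 24 mm tall; loose on the bench, origin at the centre of its underside.
- plane_block: Bystander to be left alone: a dark wood block, 60 x 90 x 30 mm, with a steel insert on top (42 mm tall in all); loose on the bench, origin at the centre of its underside.
There are look-alikes about, which are no part of the job. Several things have the shape of the mallet; the one meant has the colours described above.

How it is judged:
By the outcome, as a careful person would: the job done as asked, in the order asked, and still so for the second after the job is handed in, while the arm keeps its last pose, push and grip.
It also fails if it takes over 56 s, if anything falls off the work surface, if the arm or the gripper's body presses on something with over 40 N, if the wrist force passes 120 N, or if a joint passes its speed limit or range.

### The arm

A 6-joint arm with a two-finger parallel gripper is mounted at the origin on the work surface. World frame = base frame: x ahead of the robot, y to its left, z up, the work surface at z = 0. Lengths are in m, angles in degrees, forces in N, time in s.
With the tool pointing down it reaches from about 0.3 to 0.75 m from the base axis. Payload 8.5 kg.
Tool frame: the origin (TCP) lies midway between the tips of the shut fingers; the grasp point (between the pads) lies 19 mm behind it (env.grip_depth is the distance from the TCP to the grasp point, in m); y points along the fingers, x is the direction in which the jaws open and shut, and the axes are right-handed (so a half turn about y gives the same grasp; the last joint's range is limited). The gripper opens to 85 mm and grips with 20 to 120 N. Pads are 22 mm wide; open, the fingers measure 114 mm over their backs; the gripper's body (76 mm by 85 mm) begins 54 mm behind the grasp point. The pads swing forward as they close: fully open they stand 13 mm farther back than shut.
Start: joints at [60.43, 21.807, 74.336, -0, 83.858, -12.336], TCP at [0.163, 0.525, 0.195] pointing down, gripper open.
Joint ranges: [-178.18, 178.18], [-50.72, 133.34], [12.68, 142.11], [-81.47, 261.47], [9.98, 163.14], [-165.26, 165.26]. Speed limits (degrees/s): [136.94, 136.94, 180, 180, 180, 180].

### API

Orientations are given as a 3x3 rotation matrix whose columns are the frame's x, y, z axes.
In Python, from rig import env gives the robot as it stands.
- The arm moves only by the shell command python3 -m inch 'ROWS' [FORCE]. ROWS is JSON, a list that holds one entry, the list of rows, each a list of 7 numbers: the gripper command: -1 is shut, 1 is fully open, values between are in proportion, then the shift along the world's x, y, z in cm, then the turn, a rotation vector about the world's x, y, z in degrees. In form: [[[grip, dx, dy, dz, rx, ry, rz], ...]]. A call has 1 to 20 rows; each row is the pose to reach, as a shift and turn from the pose commanded when the call began; what a row does not reach only later rows make up. A row lasts 1/8 s, in which the tool goes at most 62.5 mm and 10.7 degrees, less where a joint would pass 70% of its speed; a pose out of reach is approached as far as the arm can. A call with a gripper value outside its range is refused whole. The fingers move at their own pace and stop on an object; FORCE is the grip in N (left out, the last holds). Time passes only in rows, so rows that repeat a pose let the fingers close. It gives the time, the measured TCP pose, the force and the opening at its end, in the units of the state.
- env.observe(): the state, without advancing time (a new reading comes with each control period).
- env.get_image(name): name is "side" or "top"; returns a dict with "frame" (480x640x3 uint8, red, green, blue), "mtx" (3x3 intrinsics, pixels), "rvec" (rotation vector, rad) and "tvec" (3), from world to camera coordinates, as OpenCV has them. Camera axes: x right, y down, z forward; pixel columns grow to the right and rows downward; lengths in m; the calibration is good to about 2 mm. A picture is of the moment at which its call begins. There is no depth.
- env.close_job(): hands the job in, once; it reports no verdict.
The state is a dict: "time_s": time; "q": joint angles; "qvel": joint speeds; "joint_efforts": joint torques, N m; "position": TCP position; "tool_rot": TCP orientation; "ft_force": force on the tool from outside, world axes, zero at the start; "wrist_torque": the same for the moment, N m; "grip_width": finger opening in m.
Only numpy, scipy, OpenCV 4.12 (cv2) and the standard library are available. Lean on these libraries where they do the work, as an engineer would, in place of code of your own. Each camera call takes 0.05 s, during which the arm holds its last target.

## Working session

There is one attempt and no reset: what is moved stays moved. The work goes in short steps, Python scripts to look and compute and a shell command to move; the robot and the scene stay as the last step left them, time stands still between calls to the robot, and variables do not carry over. Pictures are saved under pics/ and viewed, and the job is handed in when it is done.

```bash
ls; mkdir -p pics
python3 - <<'E'
from rig import env
import cv2
for n in("side","top"):
    d=env.get_image(n); cv2.imwrite(f"pics/{n}0.png",d["frame"][:,:,::-1])
    print(n,d["mtx"],d["rvec"],d["tvec"])
print(env.observe(),env.grip_depth)
E
```

```text
pics
side [[434.31589686   0.         316.53554146]
 [  0.         434.31589686 238.95886332]
 [  0.           0.           1.        ]] [ 2.44707469 -0.02660227  0.02072183] [-0.41958703  0.10960666  1.28209206]
top [[613.66967565   0.         317.66491244]
 [  0.         613.66967565 235.37899623]
 [  0.           0.           1.        ]] [ 2.15904535 -2.10433891  0.17640169] [0.07041444 0.43220247 1.74197864]
{'time_s': 0.1, 'q': array([ 6.04289107e+01,  2.18377148e+01,  7.43784676e+01, -5.57448430e-04,
        8.38572213e+01, -1.23362545e+01]), 'qvel': array([ 0.0430337 ,  0.00323215, -0.11833849,  0.10438347, -0.08423982,
        0.01305617]), 'joint_efforts': array([ 4.18162846e-03, -4.49225628e+01, -2.31653595e+01, -1.27643902e-04,
        3.70132140e-03,  4.15205432e-05]), 'position': array([0.16281768, 0.52503598, 0.1943795 ]), 'tool_rot': array([[ 2.96287397e-01, -6.23830283e-04, -9.55098628e-01],
       [ 9.55098009e-01, -1.11903281e-03,  2.96287936e-01],
       [-1.25362009e-03, -9.99999179e-01,  2.64263741e-04]]), 'ft_force': array([-0.04330669, -0.66351605,  0.09130357]), 'wrist_torque': array([ 0.00825296, -0.00395124, -0.0275924 ]), 'grip_width': 0.08548678526089473} 0.0187
```

View pics/side0.png

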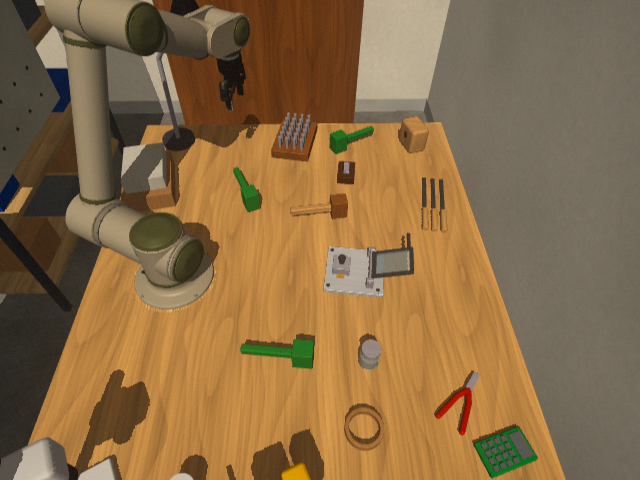

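View pics/top0.png

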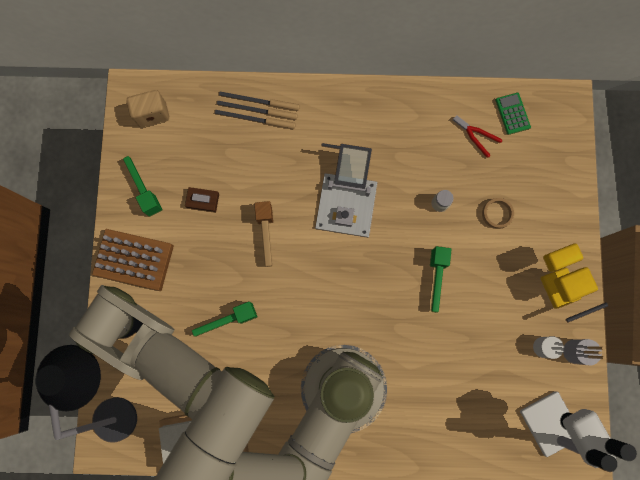

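The wooden mallet's head is at side (340,206) and top (263,212), with the handle towards the robot. The jig is at top (347,205), with its punch at (344,214) and the flap pin at about (325,147). I'll zoom in next.

Run:
```python
import cv2,numpy as np
t=cv2.imread("pics/top0.png");s=cv2.imread("pics/side0.png")
cv2.imwrite("pics/c1.png",cv2.resize(t[130:280,230:390],(800,750),interpolation=cv2.INTER_CUBIC)[:600])
cv2.imwrite("pics/c2.png",cv2.resize(s[185:305,280:440],(800,600),interpolation=cv2.INTER_CUBIC))
```

```text
(no output)
```

View pics/c1.png

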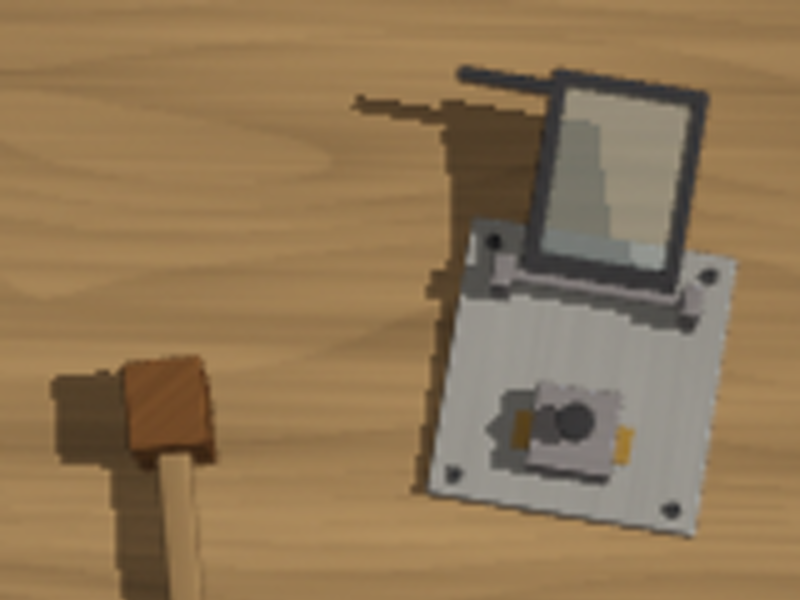

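View pics/c2.png

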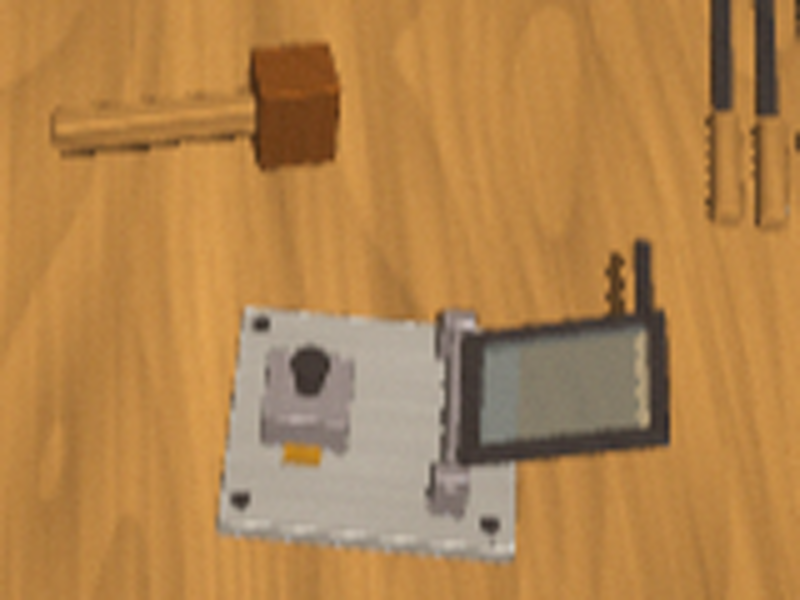

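```bash
cat > h.py <<'E'
import cv2,numpy as np
K={"side":np.array([[434.31589686,0,316.53554146],[0,434.31589686,238.95886332],[0,0,1]]),"top":np.array([[613.66967565,0,317.66491244],[0,613.66967565,235.37899623],[0,0,1]])}
R={"side":cv2.Rodrigues(np.array([2.44707469,-0.02660227,0.02072183]))[0],"top":cv2.Rodrigues(np.array([2.15904535,-2.10433891,0.17640169]))[0]}
T={"side":np.array([-0.41958703,0.10960666,1.28209206]),"top":np.array([0.07041444,0.43220247,1.74197864])}
def ray(n,p):
    d=R[n].T@np.linalg.inv(K[n])@np.array([p[0],p[1],1.]); return -R[n].T@T[n],d/np.linalg.norm(d)
def plane(n,p,z):
    c,d=ray(n,p); return c+d*(z-c[2])/d[2]
def tri(pt,ps):
    P={n:K[n]@np.c_[R[n],T[n]] for n in K}
    X=cv2.triangulatePoints(P["top"],P["side"],np.array(pt,float).reshape(2,1),np.array(ps,float).reshape(2,1))
    X=(X[:3]/X[3]).ravel()
    (c,d),(e,f)=ray("top",pt),ray("side",ps); w=np.cross(d,f)
    return X,abs((e-c)@w/np.linalg.norm(w))
def proj(n,X): 
    x=K[n]@(R[n]@np.asarray(X)+T[n]); return x[:2]/x[2]
E
python3 - <<'E'
from h import *
np.set_printoptions(precision=4,suppress=True)
t=lambda u,v:((u+.5)/5-.5+230,(v+.5)/5-.5+130)
s=lambda u,v:((u+.5)/5-.5+280,(v+.5)/5-.5+185)
print("punch",tri(t(576,421),s(310,358)),plane("top",t(576,421),.07),plane("side",s(310,358),.07))
print("pintip",tri(t(461,73),s(643,240)));print("pinroot",tri(t(552,86),s(645,314)))
for a,b in zip([(122,366),(200,356),(213,448),(133,458)],[(327,43),(339,88),(258,95),(251,50)]):
    pass
print("mtop t",[plane("top",t(*a),.07)[:2] for a in [(122,366),(200,356),(213,448),(133,458)]])
print("mtop s",[plane("side",s(*a),.07)[:2] for a in [(251,50),(327,43),(339,90),(258,95)]])
print("mtri",tri(t(167,407),s(294,70)))
print("plate t",[plane("top",t(*a),.015)[:2] for a in [(472,220),(737,260),(693,535),(430,492)]])
print("plate s",[plane("side",s(*a),.015)[:2] for a in [(247,307),(218,530),(514,558)]])
im=cv2.imread("pics/top0.png")
cv2.imwrite("pics/c3.png",cv2.resize(im[190:280,230:310],(640,720),interpolation=cv2.INTER_CUBIC)[:600])
print([c.round(3) for c in (plane("side",s(53,127),.035),plane("side",s(255,115),.047))])
E
```

```text
punch (array([0.4888, 0.0057, 0.0764]), np.float64(0.002950099318928112)) [0.4891 0.0053 0.07  ] [0.4914 0.0111 0.07  ]
pintip (array([0.6879, 0.0761, 0.0934]), np.float64(0.0029321506402389865))
pinroot (array([0.6821, 0.0236, 0.0901]), np.float64(0.001615729022851256))
mtop t [array([0.5147, 0.2663]), array([0.5217, 0.2218]), array([0.4681, 0.2123]), array([0.4611, 0.2577])]
mtop s [array([0.4686, 0.2629]), array([0.5183, 0.2686]), array([0.5231, 0.2258]), array([0.4713, 0.2222])]
mtri (array([0.4921, 0.2394, 0.0739]), np.float64(0.004527625422645122))
plate t [array([0.6214, 0.0675]), array([ 0.6008, -0.0908]), array([ 0.4341, -0.0666]), array([0.4558, 0.0882])]
plate s [array([0.4604, 0.0936]), array([ 0.4369, -0.069 ]), array([ 0.6033, -0.0909])]
[array([0.34 , 0.23 , 0.035]), array([0.47 , 0.227, 0.047])]
```

View pics/c3.png

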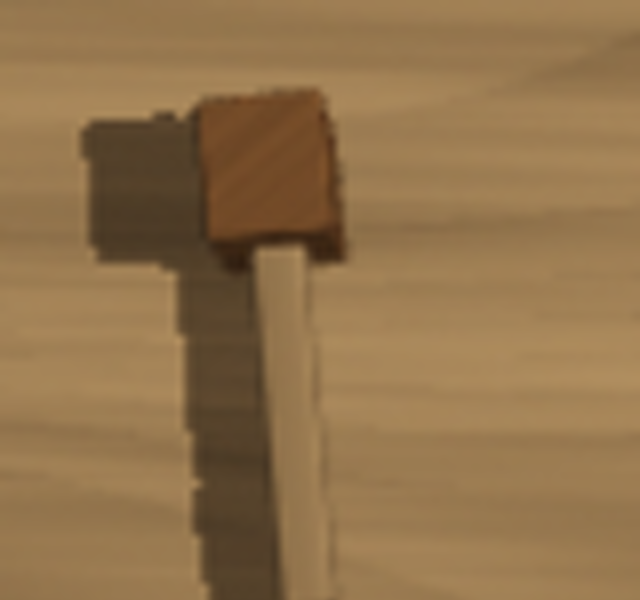

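Run:
```python
from h import *
np.set_printoptions(precision=4,suppress=True)
im=cv2.imread("pics/top0.png")
hsv=cv2.cvtColor(im,cv2.COLOR_BGR2HSV)
for r in (228,235,245,255,260): print(r,im[r,258:276].tolist())
c=lambda u,v:((u+.5)/8-.5+230,(v+.5)/8-.5+190)
for z in(.047,):
  a,b=plane("top",c(284,350),z),plane("top",c(306,600),z);print(a,b,np.degrees(np.arctan2((a-b)[1],(a-b)[0])))
s=lambda u,v:((u+.5)/5-.5+280,(v+.5)/5-.5+185)
a,b=plane("side",s(245,112),.047),plane("side",s(60,122),.047);print("side",a,b,np.degrees(np.arctan2((a-b)[1],(a-b)[0])))
# head by colour mask, both views: extent
for n in("top","side"):
    im=cv2.imread(f"pics/{n}0.png");h=cv2.cvtColor(im,cv2.COLOR_BGR2HSV)
    m=cv2.inRange(h,(3,130,70),(13,255,190)); 
    k,l,st,ce=cv2.connectedComponentsWithStats(m)
    for i in range(1,k):
        if st[i,4]>60: print(n,st[i],ce[i])
```

```text
228 [[45, 70, 90], [45, 70, 90], [44, 69, 89], [40, 62, 81], [59, 92, 118], [74, 112, 142], [76, 116, 147], [79, 120, 151], [80, 121, 153], [83, 127, 160], [71, 110, 139], [84, 127, 159], [86, 131, 163], [86, 130, 163], [86, 130, 163], [86, 130, 163], [87, 130, 164], [86, 129, 163]]
235 [[46, 71, 92], [46, 70, 92], [47, 71, 92], [46, 71, 92], [44, 68, 88], [71, 109, 138], [75, 115, 146], [77, 117, 149], [79, 119, 151], [82, 123, 155], [86, 131, 163], [76, 116, 146], [86, 131, 163], [88, 134, 167], [88, 134, 166], [89, 133, 166], [90, 133, 167], [89, 133, 167]]
245 [[41, 64, 85], [43, 66, 85], [41, 64, 84], [42, 65, 84], [43, 65, 85], [44, 69, 90], [73, 112, 142], [77, 116, 146], [78, 118, 149], [79, 120, 152], [81, 124, 155], [87, 131, 163], [73, 111, 141], [81, 122, 153], [83, 125, 156], [82, 124, 155], [83, 124, 155], [82, 124, 156]]
255 [[39, 61, 79], [40, 62, 80], [41, 64, 82], [41, 64, 82], [42, 64, 83], [43, 65, 84], [49, 75, 97], [76, 116, 146], [76, 117, 147], [78, 118, 148], [80, 121, 152], [82, 123, 156], [85, 128, 161], [72, 111, 141], [80, 120, 152], [80, 121, 154], [80, 
[... 442 characters left out ...]
p [  0 187  41  39 497] [ 18.3078 205.6982]
top [188 203  27   7  68] [202.3676 205.1912]
top [ 17 226  21  17 101] [ 28.9604 234.3762]
top [  0 230  19  24 166] [  8.241  241.9096]
top [  9 245  27  23 188] [ 23.6702 256.6436]
top [ 13 272  20  15  92] [ 21.0326 278.5652]
top [  0 344  21  26 171] [  8.6199 355.462 ]
top [  0 386  22   9  88] [ 11.5    389.4432]
top [  0 395  20  19 121] [  9.2479 404.5372]
top [  0 409  18  19  89] [  6.0449 417.6404]
side [152   0  20  12 165] [162.5636   4.4364]
side [  167     0   197   161 17087] [281.1048  67.1006]
side [337 162  18  22 250] [345.488 172.86 ]
side [330 194  18  25 291] [338.732  205.6392]
side [435 387  37  49 503] [457.165  407.1034]
```

```bash
python3 -m inch '[[[1,7,-7,0,0,0,8],[1,14,-14,0,0,0,16],[1,21,-21,0,0,0,24.2],[1,28.5,-28.9,0,0,0,24.2],[1,28.5,-28.9,-4,0,0,24.2],[1,28.5,-28.9,-9,0,0,24.2],[1,28.5,-28.9,-9,0,0,24.2],[1,28.5,-28.9,-9,0,0,24.2],[1,28.5,-28.9,-9,0,0,24.2],[1,28.5,-28.9,-9,0,0,24.2]]]' 100
python3 - <<'E'
from rig import env
import cv2
for n in("side","top"):
    f=env.get_image(n)["frame"][:,:,::-1]
    c=f[160:280,270:430] if n=="side" else f[160:280,210:370]
    cv2.imwrite(f"pics/{n}1.png",cv2.resize(c,(800,600),interpolation=cv2.INTER_CUBIC))
E
```

```text
time_s: 1.35
position: [0.4477, 0.2372, 0.1058]
tool_rot: [[-0.123, 0.002, -0.992], [0.992, 0.0, -0.123], [0.0, -1.0, -0.002]]
ft_force: [-0.2, 0.3, -0.5]
grip_width: 0.0851
```

View pics/side1.png

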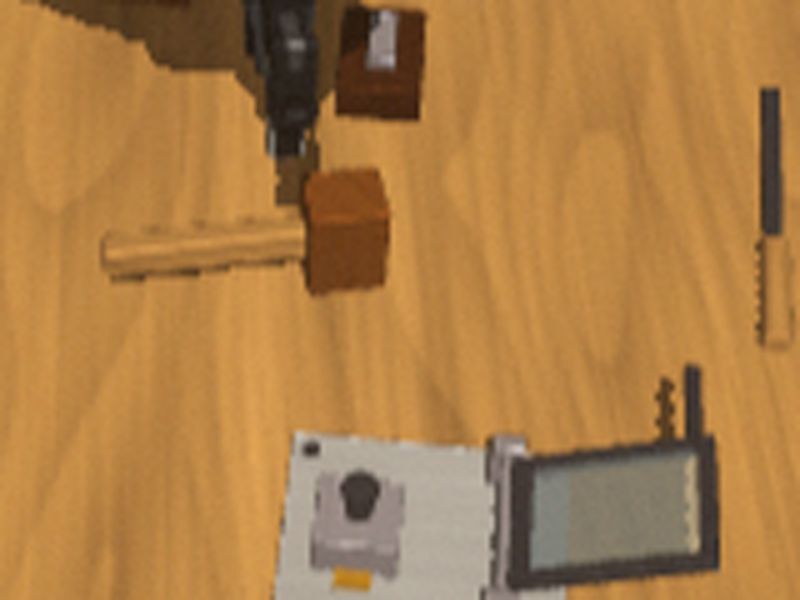

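View pics/top1.png

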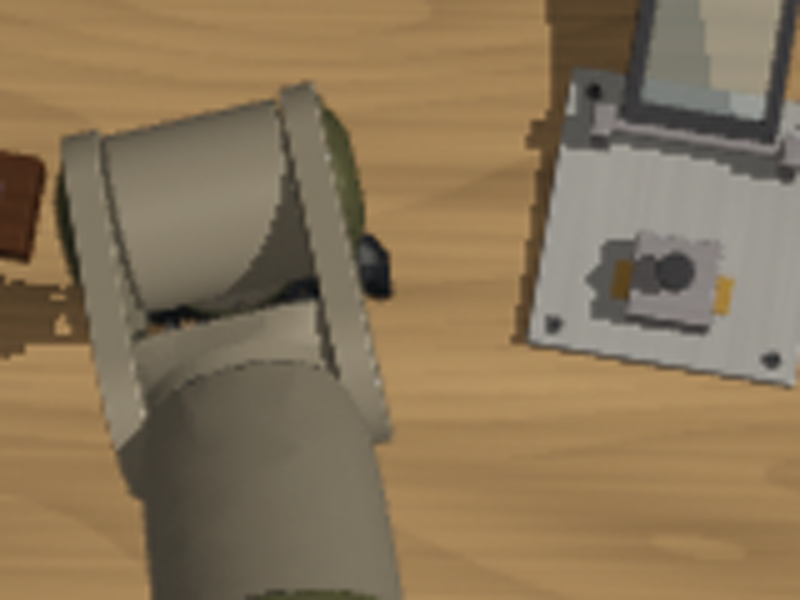

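Run:
```python
from h import *
np.set_printoptions(precision=4,suppress=True)
s=lambda u,v:((u+.5)/5-.5+270,(v+.5)/5-.5+160)
for X in [(.448,.28,.106),(.448,.19,.106),(.459,.19,.12),(.437,.19,.12),(.467,.236,.047)]:
    p=proj("side",X); print(X,(p[0]+.5-270)*5-.5,(p[1]+.5-160)*5-.5)
for z in (0.,.02,.047): print(z,plane("side",s(303,225),z), plane("side",s(308,292),z))
```

```text
(0.448, 0.28, 0.106) 269.39240429374377 116.21884479955509
(0.448, 0.19, 0.106) 274.5080169522306 216.82535480738804
(0.459, 0.19, 0.12) 293.0796377863835 200.42112418998383
(0.437, 0.19, 0.12) 256.9473771243575 200.848653095599
(0.467, 0.236, 0.047) 299.21253831073085 229.76097808898328
0.0 [0.4732 0.2861 0.    ] [0.4738 0.2243 0.    ]
0.02 [0.4717 0.2666 0.02  ] [0.4722 0.206  0.02  ]
0.047 [0.4696 0.2403 0.047 ] [0.4702 0.1813 0.047 ]
```

Run:
```python
from h import *
from rig import env
o=env.observe();print(o["position"],o["q"])
d=env.get_image("side");f=d["frame"][:,:,::-1].copy();print(d["rvec"],d["tvec"])
for X in [(.453,.28,.119),(.443,.195,.119),(.4477,.2372,.106),(.4477,.2372,.2)]:
    p=proj("side",X);print(p)
cv2.imwrite("pics/c4.png",cv2.resize(f[80:230,260:420],(800,750),interpolation=cv2.INTER_CUBIC)[:600])
```

```text
[0.44765928 0.23714617 0.10571444] [ 1.44990159e+01  2.24961062e+01  8.94646572e+01  3.37304997e-03
  6.79529864e+01 -8.25575972e+01]
[ 2.44707469 -0.02660227  0.02072183] [-0.41958703  0.10960666  1.28209206]
[325.13445394 179.80138102]
[322.89860873 198.81442545]
[323.8586652  192.20158958]
[324.52246736 169.33003547]
```

View pics/c4.png

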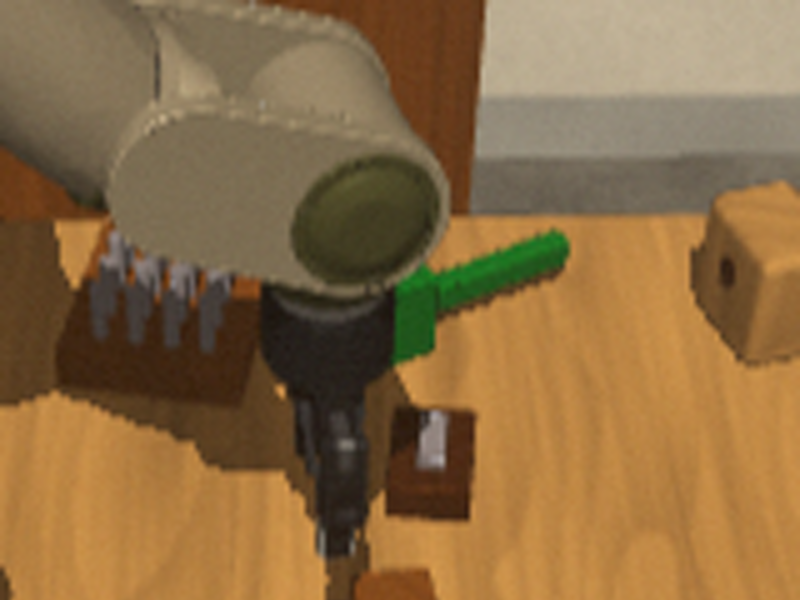

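Run:
```python
from h import *
for n in K: print(n,-R[n].T@T[n],proj(n,(0,0,0)),proj(n,(.453,.195,.119)),proj(n,(.443,.28,.119)), proj(n,(.4477,.2372,.25)))
a=cv2.imread("pics/top0.png");
cv2.imwrite("pics/c5.png",a[330:480,250:450].repeat(4,0).repeat(4,1))
```

```text
side [ 0.39284555 -0.74617029  1.05864499] [174.39807495 276.08873591] [326.17353917 198.77582971] [321.98842949 179.83543945] [324.90676987 156.08874767]
top [0.13204395 0.07158685 1.78988449] [342.47073127 387.63663217] [276.91525667 221.27619848] [246.12919715 224.05000306] [256.96341702 213.1562698 ]
```

View pics/c5.png

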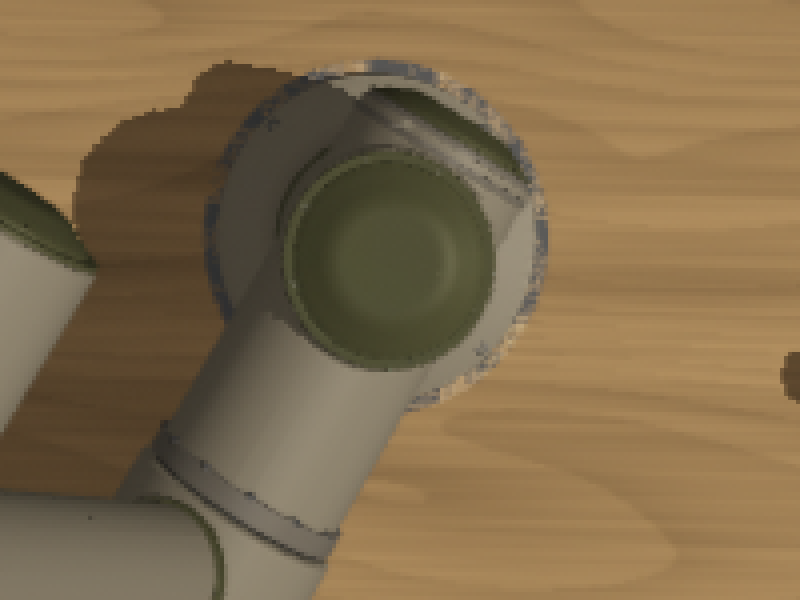

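```bash
python3 -m inch '[[[1,0,0,-2,0,0,0],[1,0,0,-4,0,0,0],[1,0,0,-4,0,0,0],[1,0,0,-4,0,0,0]]]' 100
python3 - <<'E'
from rig import env
from h import *
f=env.get_image("side")["frame"][:,:,::-1].copy()
cv2.imwrite("pics/c6.png",cv2.resize(f[140:240,270:400],(780,600),interpolation=cv2.INTER_CUBIC))
print(proj("side",(.453,.195,.079)),proj("side",(.443,.28,.079)))
E
```

```text
time_s: 2.0
position: [0.4483, 0.2366, 0.0658]
tool_rot: [[-0.122, 0.001, -0.993], [0.993, 0.0, -0.122], [0.0, -1.0, -0.001]]
ft_force: [-0.1, -1.0, 0.2]
grip_width: 0.0854
[325.85237125 207.88499453] [321.77080851 189.00764397]
```

View pics/c6.png

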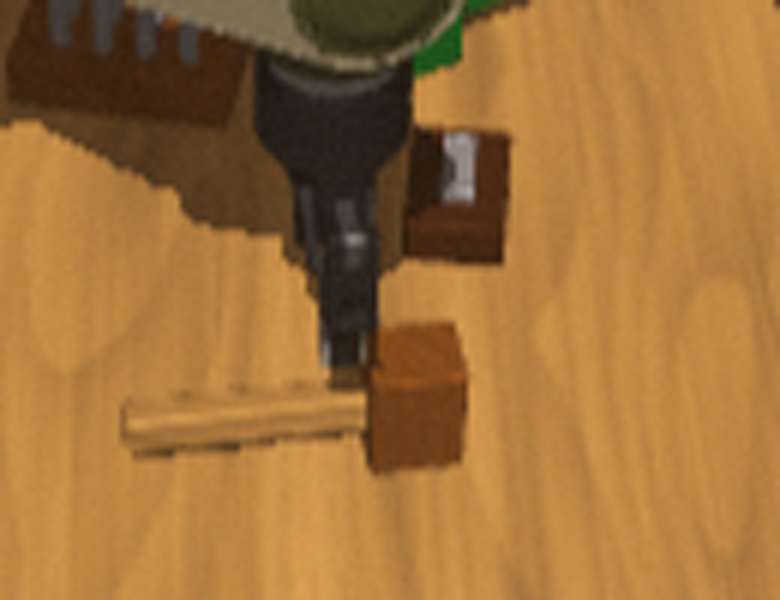

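```bash
python3 -m inch '[[[1,-0.6,0,0,0,0,0],[1,-0.6,0,-2,0,0,0],[1,-0.6,0,-4.6,0,0,0],[1,-0.6,0,-4.6,0,0,0],[1,-0.6,0,-4.6,0,0,0]]]' 100
python3 - <<'E'
from rig import env
from h import *
f=env.get_image("side")["frame"][:,:,::-1].copy()
cv2.imwrite("pics/c7.png",cv2.resize(f[140:240,270:400],(780,600),interpolation=cv2.INTER_CUBIC))
E
```

```text
time_s: 2.68
position: [0.4423, 0.2365, 0.0199]
tool_rot: [[-0.121, 0.001, -0.993], [0.993, 0.0, -0.121], [0.0, -1.0, -0.001]]
ft_force: [-0.3, -0.1, 0.4]
grip_width: 0.0855
```

View pics/c7.png

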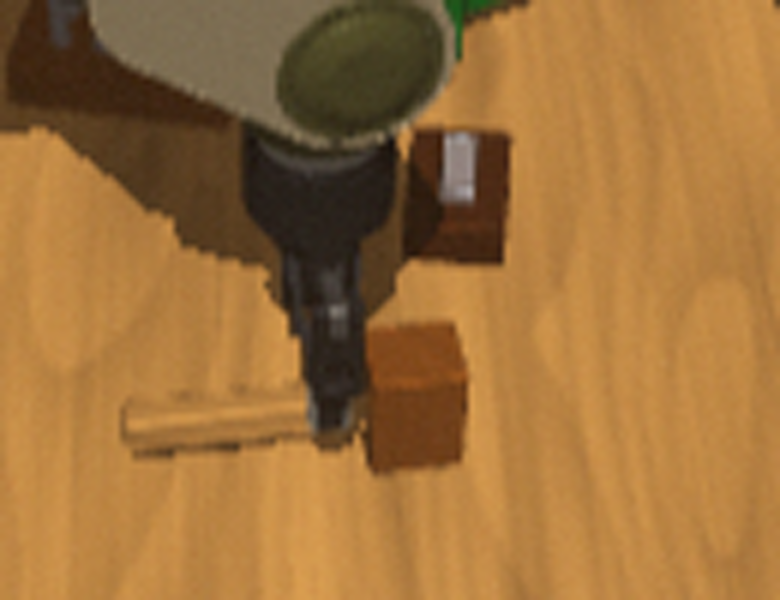

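The near finger now stands in front of the handle, at crop (330,420), clear of the head. Closing.

```bash
python3 -m inch '[[[-1,0,0,0,0,0,0],[-1,0,0,0,0,0,0],[-1,0,0,0,0,0,0],[-1,0,0,0,0,0,0],[-1,0,0,0,0,0,0],[-1,0,0,0,0,0,0],[-1,0,0,0,0,0,0],[-1,0,0,0,0,0,0]]]' 110
python3 - <<'E'
from rig import env
from h import *
f=env.get_image("side")["frame"][:,:,::-1].copy()
cv2.imwrite("pics/c8.png",cv2.resize(f[140:240,270:400],(780,600),interpolation=cv2.INTER_CUBIC))
E
```

```text
time_s: 3.72
position: [0.4419, 0.2363, 0.0189]
tool_rot: [[-0.121, 0.0, -0.993], [0.993, -0.0, -0.121], [-0.0, -1.0, 0.0]]
ft_force: [0.1, -0.3, -0.2]
grip_width: 0.0001
```

View pics/c8.png

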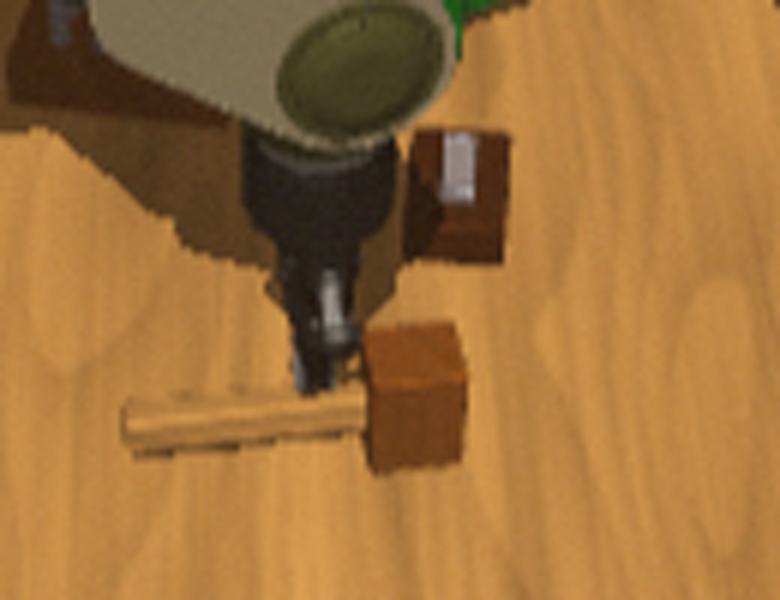

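Run:
```python
from h import *
np.set_printoptions(precision=4,suppress=True)
c=lambda X:((proj("side",X)+.5-np.array([270,140]))*6-.5)
print("open near",c((.447,.194,.033)),"shut",c((.442,.2363,.019)),"shut grasp pt",c((.442,.2363,.038)))
print("handle axis pts per estimate",c((.442,.235,.047)),c((.34,.222,.047)),c((.4,.229,.047)))
from rig import env
o=env.observe();print(o["q"],o["position"])
```

```text
open near [324.3398 471.2029] shut [311.9891 431.6823] shut grasp pt [312.5825 407.5707]
handle axis pts per estimate [312.9457 397.7075] [123.3638 417.4876] [235.2442 406.6844]
[ 14.573   29.025   96.3127  -0.0014  54.6615 -82.3934] [0.442  0.2363 0.0189]
```

The fingers shut on nothing, and in the picture they ended up behind the handle. So the camera and robot frames disagree by about 2 cm here. I'll measure that offset with the shut fingertips.

```bash
python3 -m inch '[[[-1,0,0,3,0,0,0],[-1,0,0,6,0,0,0],[-1,0,0,6,0,0,0],[-1,0,0,6,0,0,0]]]' 110
python3 - <<'E'
from rig import env
from h import *
f=env.get_image("side")["frame"][:,:,::-1].copy()
cv2.imwrite("pics/c9.png",cv2.resize(f[140:240,270:400],(780,600),interpolation=cv2.INTER_CUBIC))
f=env.get_image("top")["frame"][:,:,::-1].copy()
cv2.imwrite("pics/c9t.png",cv2.resize(f[130:290,180:390],(788,600),interpolation=cv2.INTER_CUBIC))
p=env.observe()["position"];print(p)
c=lambda X:((proj("side",X)+.5-np.array([270,140]))*6-.5)
print(c(p))
E
```

```text
time_s: 4.28
position: [0.4415, 0.2362, 0.0784]
tool_rot: [[-0.121, -0.001, -0.993], [0.993, -0.0, -0.121], [-0.0, -1.0, 0.001]]
ft_force: [0.9, -0.0, -0.4]
grip_width: -0.0001
[0.44141295 0.23613135 0.07801815]
[312.77822652 355.35943422]
```

View pics/c9.png

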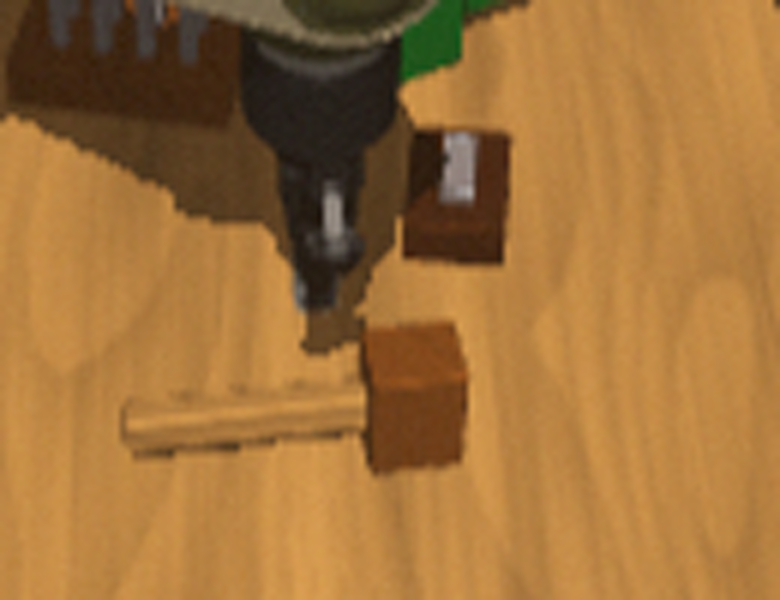

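View pics/c9t.png

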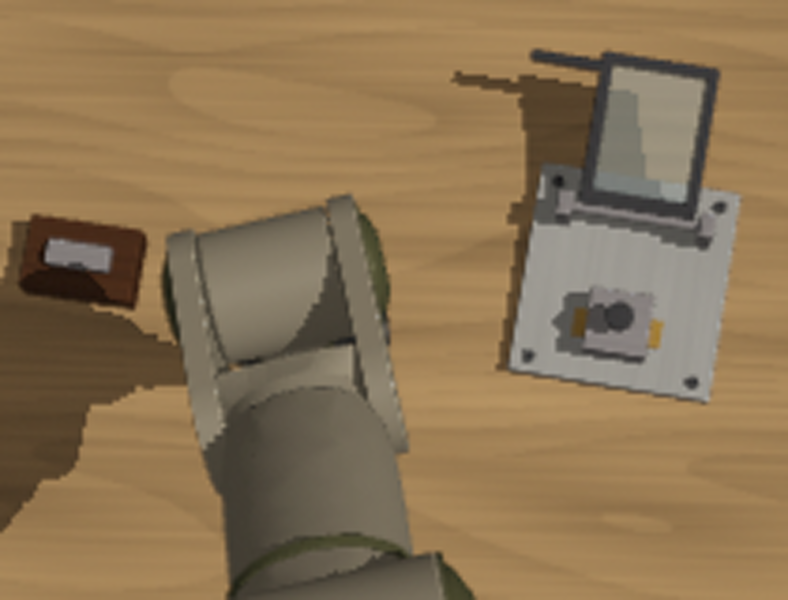

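Run:
```python
from h import *
np.set_printoptions(precision=4,suppress=True)
s=lambda u,v:((u+.5)/6-.5+270,(v+.5)/6-.5+140)
t=lambda u,v:((u+.5)/5-.5+230,(v+.5)/5-.5+130)
# light from mallet: top-left-far corner and its shadow
a=plane("top",t(122,366),.07);b=plane("top",t(52,378),0);print("light mallet",(b-a)/.07)
a=plane("top",t(461,73),.09);b=plane("top",t(355,102),0);print("light pin",(b-a)/.09)
L=((b-a)/.09)[:2]
print("shadow of tip",plane("side",s(312,352),0),plane("side",s(325,350),0))
for z in(.03,.05,.07,.08,.1,.12):
    p=plane("side",s(318,305),z);print(z,p,p[:2]+L*z)
```

```text
light mallet [ 0.1026  0.7054 -1.    ]
light pin [ 0.1058  0.7113 -1.    ]
shadow of tip [0.4449 0.317  0.    ] [0.4524 0.3185 0.    ]
0.03 [0.448  0.3244 0.03  ] [0.4512 0.3457]
0.05 [0.447  0.3036 0.05  ] [0.4523 0.3391]
0.07 [0.4459 0.2828 0.07  ] [0.4533 0.3326]
0.08 [0.4454 0.2724 0.08  ] [0.4538 0.3293]
0.1 [0.4443 0.2515 0.1   ] [0.4549 0.3227]
0.12 [0.4432 0.2307 0.12  ] [0.4559 0.3161]
```

The shadow resolves it: the tip is at y≈0.237, as reported, but about 33 mm higher than the reported TCP. So the fingers shut just above the handle. I'll open, go lower in guarded steps, and look.

```bash
python3 -m inch '[[[1,0,0,0,0,0,0],[1,0,0,0,0,0,0],[1,0,0,0,0,0,0],[1,0,0,0,0,0,0],[1,0,0,0,0,0,0],[1,0,0,-3,0,0,0],[1,0,0,-6,0,0,0],[1,0,0,-7,0,0,0],[1,0,0,-7,0,0,0]]]' 110
python3 - <<'E'
from rig import env
from h import *
f=env.get_image("side")["frame"][:,:,::-1].copy()
cv2.imwrite("pics/c10.png",cv2.resize(f[140:240,270:400],(780,600),interpolation=cv2.INTER_CUBIC))
E
```

```text
time_s: 5.5
position: [0.442, 0.2363, 0.0089]
tool_rot: [[-0.121, -0.001, -0.993], [0.993, -0.0, -0.121], [-0.0, -1.0, 0.001]]
ft_force: [0.7, -0.3, -0.6]
grip_width: 0.0857
```

View pics/c10.png

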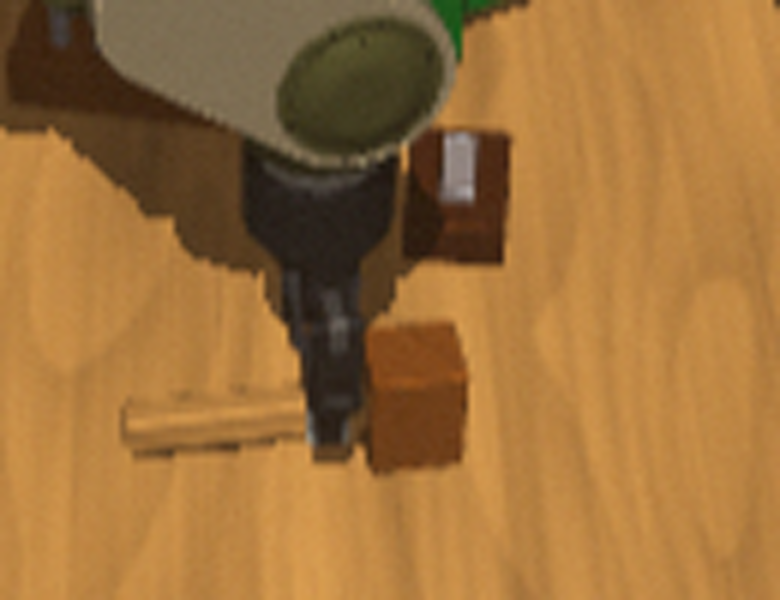

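```bash
python3 -m inch '[[[1,0,0,-0.7,0,0,0],[1,0,0,-1.4,0,0,0],[1,0,0,-2.1,0,0,0],[1,0,0,-2.1,0,0,0],[1,0,0,-2.1,0,0,0]]]' 110
python3 - <<'E'
from rig import env
from h import *
f=env.get_image("side")["frame"][:,:,::-1].copy()
cv2.imwrite("pics/c11.png",cv2.resize(f[140:240,270:400],(780,600),interpolation=cv2.INTER_CUBIC))
E
```

```text
time_s: 6.18
position: [0.442, 0.2363, -0.012]
tool_rot: [[-0.121, 0.0, -0.993], [0.993, -0.0, -0.121], [-0.0, -1.0, -0.0]]
ft_force: [-0.1, 1.1, 0.3]
grip_width: 0.0852
```

View pics/c11.png

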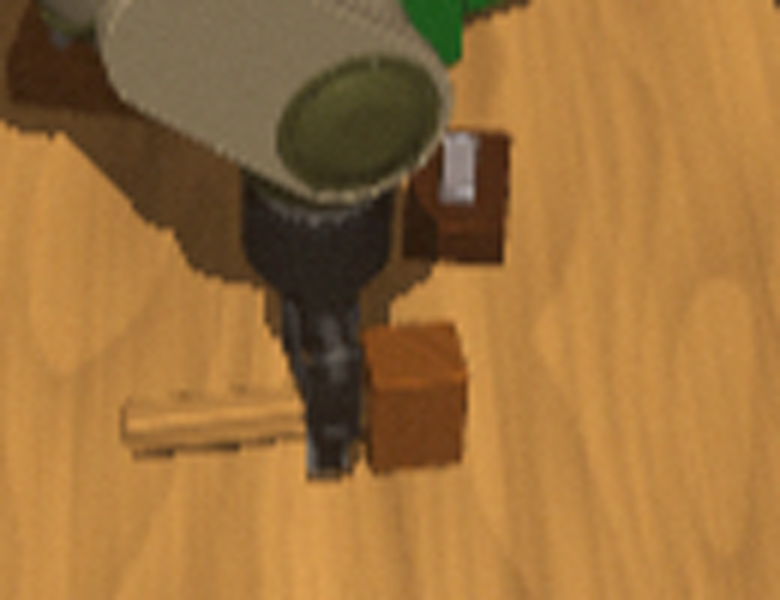

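```bash
python3 -m inch '[[[-1,0,0,0,0,0,0],[-1,0,0,0,0,0,0],[-1,0,0,0,0,0,0],[-1,0,0,0,0,0,0],[-1,0,0,0,0,0,0],[-1,0,0,0,0,0,0],[-1,0,0,0,0,0,0]]]' 110
python3 - <<'E'
from rig import env
from h import *
f=env.get_image("side")["frame"][:,:,::-1].copy()
cv2.imwrite("pics/c12.png",cv2.resize(f[140:240,270:400],(780,600),interpolation=cv2.INTER_CUBIC))
E
```

```text
time_s: 7.1
position: [0.4421, 0.2364, -0.0118]
tool_rot: [[-0.121, 0.001, -0.993], [0.993, 0.0, -0.121], [0.0, -1.0, -0.001]]
ft_force: [-2.3, 0.7, 4.6]
grip_width: 0.0176
```

View pics/c12.png

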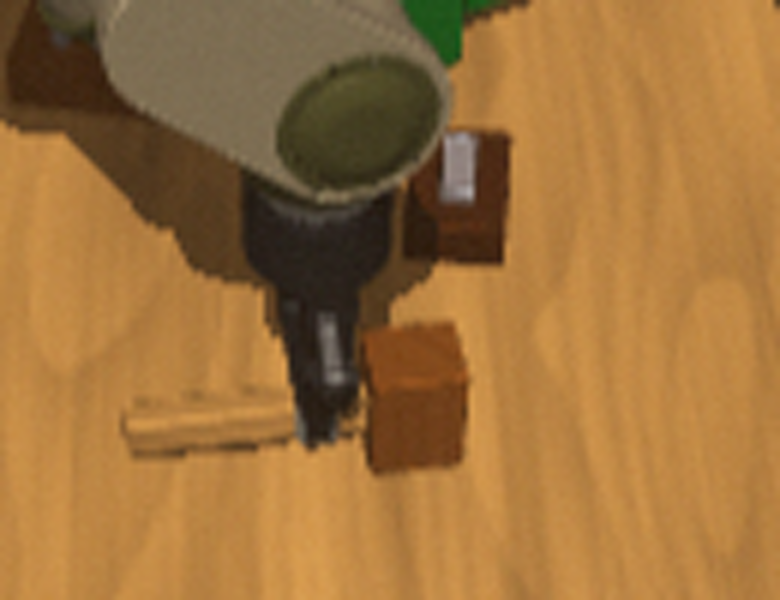

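```bash
python3 -m inch '[[[-1,0,0,4,0,0,0],[-1,0,0,8,0,0,0],[-1,0,0,12,0,0,0],[-1,0,0,12,0,0,0],[-1,0,0,12,0,0,0]]]' 110
python3 - <<'E'
from rig import env
from h import *
f=env.get_image("side")["frame"][:,:,::-1].copy()
cv2.imwrite("pics/c13.png",cv2.resize(f[120:240,260:420],(800,600),interpolation=cv2.INTER_CUBIC))
E
```

```text
time_s: 7.78
position: [0.441, 0.236, 0.1065]
tool_rot: [[-0.121, -0.003, -0.993], [0.993, -0.001, -0.121], [-0.0, -1.0, 0.003]]
ft_force: [0.1, 0.4, -3.8]
grip_width: 0.0177
```

View pics/c13.png

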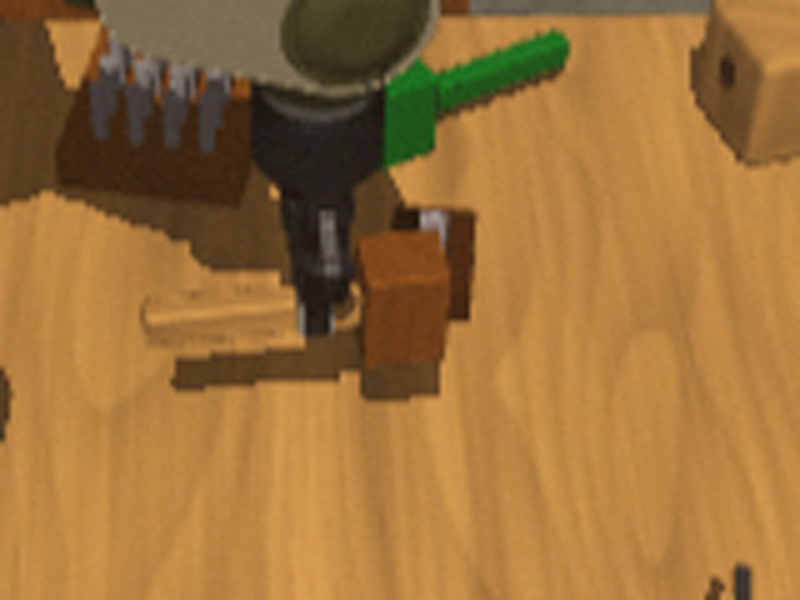

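```bash
python3 -m inch '[[[-1,0,-5,0,0,0,0],[-1,0,-10,0,0,0,0],[-1,0,-15,0,0,0,0],[-1,-0.2,-20,0,0,0,0],[-1,-0.2,-23.5,0,0,0,0],[-1,-0.2,-23.5,-2,0,0,0],[-1,-0.2,-23.5,-2,0,0,0],[-1,-0.2,-23.5,-2,0,0,0]]]' 110
python3 - <<'E'
from rig import env
from h import *
f=env.get_image("side")["frame"][:,:,::-1].copy()
cv2.imwrite("pics/c14.png",cv2.resize(f[190:310,280:440],(800,600),interpolation=cv2.INTER_CUBIC))
f=env.get_image("top")["frame"][:,:,::-1].copy()
cv2.imwrite("pics/c14t.png",cv2.resize(f[140:260,280:440],(800,600),interpolation=cv2.INTER_CUBIC))
E
```

```text
time_s: 8.82
position: [0.4398, 0.0016, 0.0878]
tool_rot: [[-0.122, -0.001, -0.993], [0.993, 0.0, -0.122], [0.0, -1.0, 0.001]]
ft_force: [0.4, -1.5, -3.4]
grip_width: 0.0178
```

View pics/c14.png

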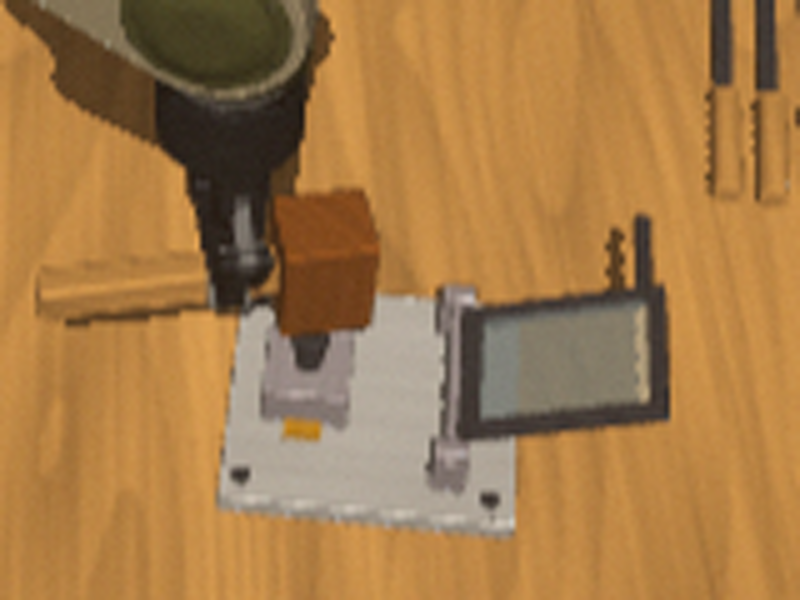

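View pics/c14t.png

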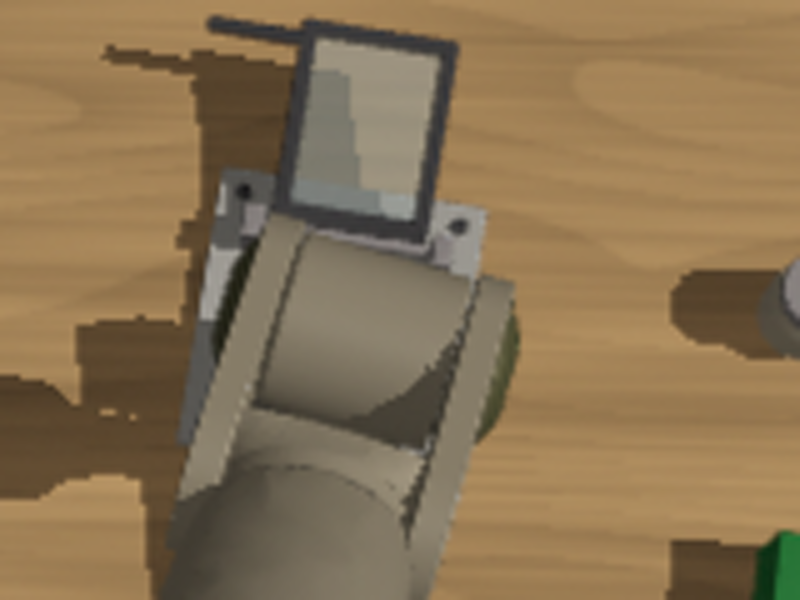

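Run:
```python
from h import *
np.set_printoptions(precision=4,suppress=True)
s=lambda u,v:((u+.5)/5-.5+280,(v+.5)/5-.5+190)
for z in(.095,.1,.105):
  a,b=plane("side",s(283,333),z),plane("side",s(374,328),z)
  print(z,a,b,np.linalg.norm(a-b),np.degrees(np.arctan2((b-a)[1],(b-a)[0])),(a+b)/2+.023*np.array([-.122,.993,0]))
print(plane("side",s(310,333),.07))
```

```text
0.095 [ 0.4738 -0.0077  0.095 ] [ 0.525  -0.0051  0.095 ] 0.051283269886595644 2.8886183267137886 [0.4966 0.0164 0.095 ]
0.1 [ 0.4734 -0.0116  0.1   ] [ 0.5243 -0.009   0.1   ] 0.05101717983036051 2.8886183267138263 [0.496  0.0126 0.1   ]
0.105 [ 0.4729 -0.0154  0.105 ] [ 0.5236 -0.0128  0.105 ] 0.05075108977412537 2.8886183267137397 [0.4955 0.0087 0.105 ]
[0.4914 0.0111 0.07  ]
```

```bash
python3 -m inch '[[[-1,-0.4,0,-1.5,0,0,0],[-1,-0.4,0,-2.6,0,0,0],[-1,-0.4,0,-2.6,0,0,0],[-1,-0.4,0,-3.0,0,0,0],[-1,-0.4,0,-3.4,0,0,0],[-1,-0.4,0,-3.4,0,0,0],[-1,-0.4,0,-3.4,0,0,0]]]' 115
python3 - <<'E'
from rig import env
from h import *
f=env.get_image("side")["frame"][:,:,::-1].copy()
cv2.imwrite("pics/c15.png",cv2.resize(f[190:310,280:440],(800,600),interpolation=cv2.INTER_CUBIC))
E
```

```text
time_s: 9.8
position: [0.4363, 0.0012, 0.0543]
tool_rot: [[-0.121, 0.001, -0.993], [0.993, -0.0, -0.121], [-0.0, -1.0, -0.001]]
ft_force: [0.3, 0.5, 1.5]
grip_width: 0.0179
```

View pics/c15.png

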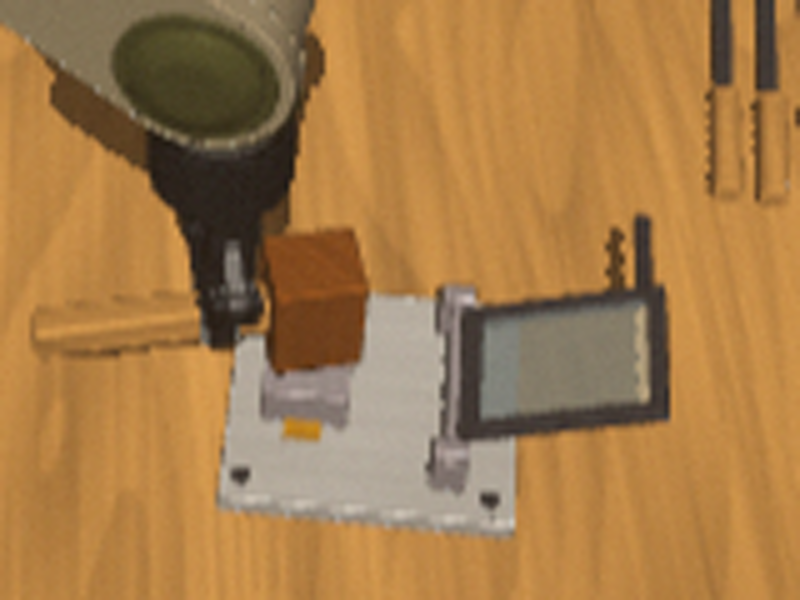

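```bash
python3 -m inch '[[[-1,0,0,-0.3,0,0,0],[-1,0,0,-0.6,0,0,0],[-1,0,0,-0.6,0,0,0],[-1,0,0,-0.6,0,0,0]]]'; python3 -m inch '[[[-1,0,0,-0.2,0,0,0],[-1,0,0,-0.2,0,0,0]]]'
```

```text
time_s: 10.35
position: [0.4363, 0.0012, 0.048]
tool_rot: [[-0.121, 0.001, -0.993], [0.993, -0.0, -0.121], [-0.0, -1.0, -0.001]]
ft_force: [-0.7, 0.6, 5.2]
grip_width: 0.0173
time_s: 10.6
position: [0.436, 0.0011, 0.0472]
tool_rot: [[-0.122, 0.001, -0.993], [0.993, -0.001, -0.122], [-0.001, -1.0, -0.001]]
ft_force: [-9.3, -1.2, 22.6]
grip_width: 0.0178
```

The force jumped from about 9 N to 26 N net at a lower-face height of about 60 mm, which is the hard stop. I'll take a quick look and then lift.

```bash
python3 - <<'E'
from rig import env
from h import *
f=env.get_image("side")["frame"][:,:,::-1].copy()
cv2.imwrite("pics/c16.png",cv2.resize(f[190:310,280:440],(800,600),interpolation=cv2.INTER_CUBIC))
E
python3 -m inch '[[[-1,0,0,1,0,0,0],[-1,0,0,5,0,0,0],[-1,0,0,6,0,0,0],[-1,0,0,6,0,0,0],[-1,0,0,6,0,0,0]]]'
python3 - <<'E'
from rig import env
from h import *
f=env.get_image("side")["frame"][:,:,::-1].copy()
cv2.imwrite("pics/c17.png",cv2.resize(f[190:310,280:440],(800,600),interpolation=cv2.INTER_CUBIC))
E
```

```text
time_s: 11.28
position: [0.4351, 0.0015, 0.1046]
tool_rot: [[-0.121, -0.003, -0.993], [0.993, 0.001, -0.121], [0.001, -1.0, 0.003]]
ft_force: [-0.5, 0.2, -3.4]
grip_width: 0.0178
```

View pics/c16.png

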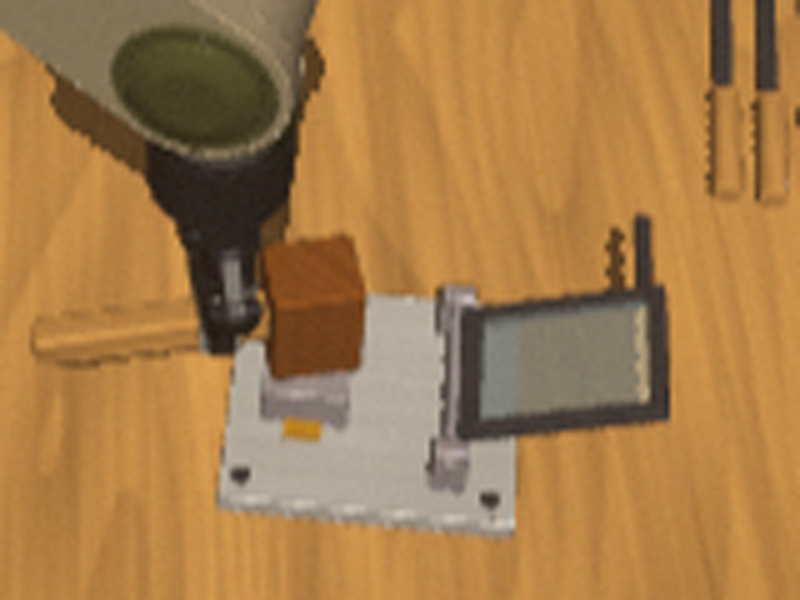

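View pics/c17.png

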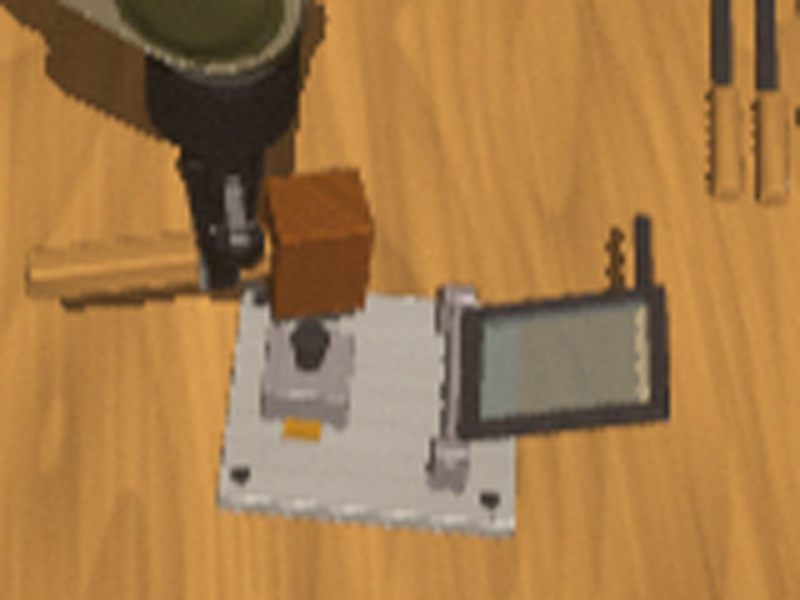

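```bash
python3 -m inch '[[[-1,0,5,0,0,0,0],[-1,0,10,0,0,0,0],[-1,0.3,15,0,0,0,0],[-1,0.6,20,0,0,0,0],[-1,0.6,23.5,0,0,0,0],[-1,0.6,23.5,-4,0,0,0],[-1,0.6,23.5,-8,0,0,0],[-1,0.6,23.5,-10.5,0,0,0],[-1,0.6,23.5,-11.1,0,0,0],[-1,0.6,23.5,-11.1,0,0,0],[-1,0.6,23.5,-11.1,0,0,0]]]'; python3 -m inch '[[[-1,0,0,-0.2,0,0,0],[-1,0,0,-0.4,0,0,0],[-1,0,0,-0.4,0,0,0]]]'
```

```text
time_s: 12.7
position: [0.4425, 0.2364, -0.0042]
tool_rot: [[-0.121, 0.002, -0.993], [0.993, 0.0, -0.121], [0.0, -1.0, -0.002]]
ft_force: [0.2, -0.5, -3.7]
grip_width: 0.0175
time_s: 13.08
position: [0.4419, 0.2363, -0.0091]
tool_rot: [[-0.121, -0.0, -0.993], [0.993, -0.0, -0.121], [-0.0, -1.0, 0.0]]
ft_force: [0.3, -0.2, -3.0]
grip_width: 0.0173
```

```bash
python3 -m inch '[[[-1,0,0,-0.1,0,0,0],[-1,0,0,-0.2,0,0,0],[-1,0,0,-0.2,0,0,0]]]'; python3 -m inch '[[[-1,0,0,-0.1,0,0,0],[-1,0,0,-0.1,0,0,0]]]'
```

```text
time_s: 13.45
position: [0.4419, 0.2363, -0.0112]
tool_rot: [[-0.121, -0.0, -0.993], [0.993, -0.0, -0.121], [-0.0, -1.0, 0.0]]
ft_force: [0.1, -1.1, -3.3]
grip_width: 0.0176
time_s: 13.7
position: [0.442, 0.2363, -0.0117]
tool_rot: [[-0.121, 0.0, -0.993], [0.993, 0.0, -0.121], [-0.0, -1.0, -0.0]]
ft_force: [-2.5, -1.3, 3.7]
grip_width: 0.0175
```

```bash
python3 -m inch '[[[-0.4,0,0,0,0,0,0],[0,0,0,0,0,0,0],[0.6,0,0,0,0,0,0],[1,0,0,0,0,0,0],[1,0,0,0,0,0,0],[1,0,0,0,0,0,0],[1,0,0,4,0,0,0],[1,0,0,9,0,0,0],[1,0,0,15,0,0,0],[1,0,0,15,0,0,0],[1,0,0,15,0,0,0]]]'
python3 - <<'E'
from rig import env
from h import *
f=env.get_image("side")["frame"][:,:,::-1].copy()
cv2.imwrite("pics/c18.png",cv2.resize(f[140:260,270:430],(800,600),interpolation=cv2.INTER_CUBIC))
E
```

```text
time_s: 15.08
position: [0.4414, 0.2362, 0.1373]
tool_rot: [[-0.121, -0.001, -0.993], [0.993, -0.0, -0.121], [-0.0, -1.0, 0.001]]
ft_force: [-0.6, -0.4, -0.7]
grip_width: 0.0854
```

View pics/c18.png

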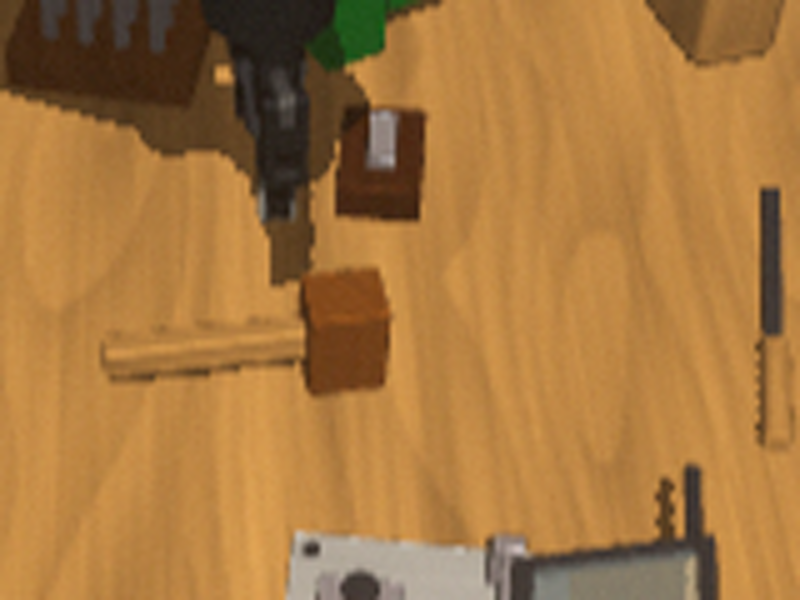

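```bash
python3 -m inch '[[[1,2,-1.5,0,0,0,-10],[1,4,-3,0,0,0,-20],[1,7,-5,0,0,0,-30],[1,10,-7,0,0,0,-40],[1,13,-9,0,0,0,-50],[1,16,-11,0,0,0,-60],[1,19,-13,0,0,0,-70],[1,21,-15,0,0,0,-80],[1,23,-16.5,0,0,0,-90],[1,24.6,-17.6,0,0,0,-100],[1,24.6,-17.6,0,0,0,-104.8],[1,24.6,-17.6,0,0,0,-104.8],[1,24.6,-17.6,-3,0,0,-104.8],[1,24.6,-17.6,-3,0,0,-104.8],[1,24.6,-17.6,-3,0,0,-104.8]]]' 30
python3 - <<'E'
from rig import env
from h import *
f=env.get_image("side")["frame"][:,:,::-1].copy()
cv2.imwrite("pics/c19.png",cv2.resize(f[170:290,320:480],(800,600),interpolation=cv2.INTER_CUBIC))
f=env.get_image("top")["frame"][:,:,::-1].copy()
cv2.imwrite("pics/c19t.png",cv2.resize(f[90:240,250:450],(800,600),interpolation=cv2.INTER_CUBIC))
E
```

```text
time_s: 17.0
position: [0.6881, 0.0604, 0.1085]
tool_rot: [[0.991, 0.0, 0.135], [-0.135, -0.0, 0.991], [0.0, -1.0, 0.0]]
ft_force: [0.1, 0.1, 0.7]
grip_width: 0.0855
```

View pics/c19.png

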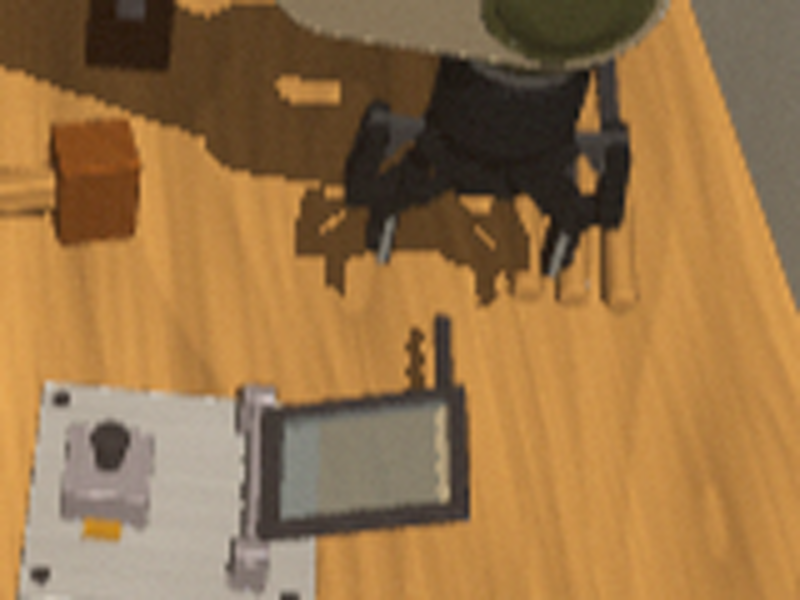

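View pics/c19t.png

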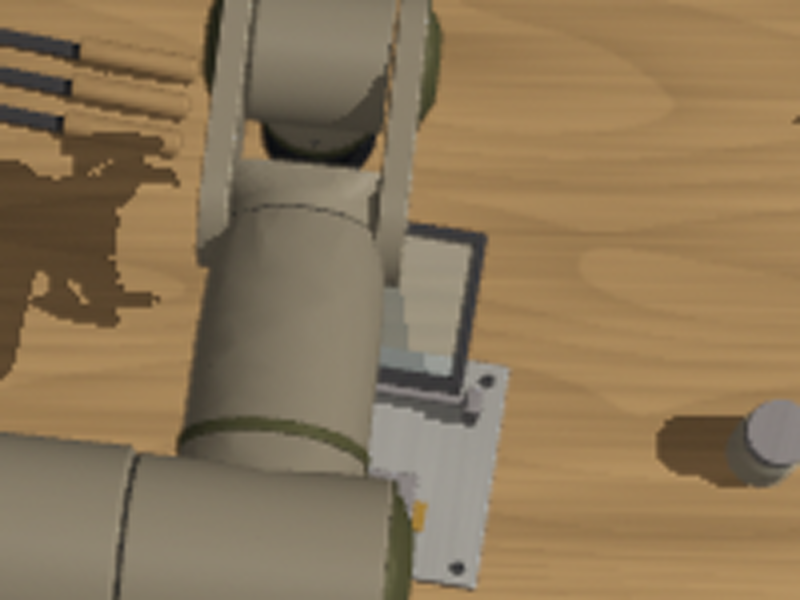

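Run:
```python
from h import *
np.set_printoptions(precision=4,suppress=True)
s=lambda u,v:((u+.5)/5-.5+320,(v+.5)/5-.5+170)
def py(p,y):
    c,d=ray("side",p);return c+d*(y-c[1])/d[1]
for y in(.055,.06,.065): print("L",py(s(383,262),y+.006),"R",py(s(553,272),y-.006),"mid",py(s(468,267),y))
a,b=s(443,316),s(447,387)
for y,tt in((.0597,20/54),(.0767,2/54)): 
    m=np.array(a)+(np.array(b)-a)*tt; print("pin",m,py(m,y),plane("side",m,.083))
print("pred pin",proj("side",(.6876,.0597,.083)))
```

```text
L [0.6426 0.061  0.1582] R [0.7352 0.049  0.1615] mid [0.6891 0.055  0.1598]
L [0.6442 0.066  0.1527] R [0.7374 0.054  0.1558] mid [0.691  0.06   0.1542]
L [0.6457 0.071  0.1471] R [0.7395 0.059  0.1502] mid [0.6928 0.065  0.1486]
pin [408.4963 238.0593] [0.6889 0.0597 0.0888] [0.6907 0.0646 0.083 ]
pin [408.2296 233.3259] [0.6906 0.0767 0.0902] [0.6928 0.0828 0.083 ]
pred pin [407.7231 239.3456]
```

```bash
python3 -m inch '[[[1,-0.2,0,-3,0,0,0],[1,-0.2,0,-5,0,0,0],[1,-0.2,0,-7.1,0,0,0],[1,-0.2,0,-7.1,0,0,0],[1,-0.2,0,-7.1,0,0,0],[1,-0.2,0,-7.1,0,0,0]]]' 30
python3 - <<'E'
from rig import env
from h import *
f=env.get_image("side")["frame"][:,:,::-1].copy()
cv2.imwrite("pics/c20.png",cv2.resize(f[190:280,340:460],(800,600),interpolation=cv2.INTER_CUBIC))
E
```

```text
time_s: 17.85
position: [0.6866, 0.0603, 0.0383]
tool_rot: [[0.991, 0.002, 0.136], [-0.136, -0.0, 0.991], [0.002, -1.0, 0.0]]
ft_force: [-0.2, 0.5, 0.1]
grip_width: 0.0854
```

View pics/c20.png

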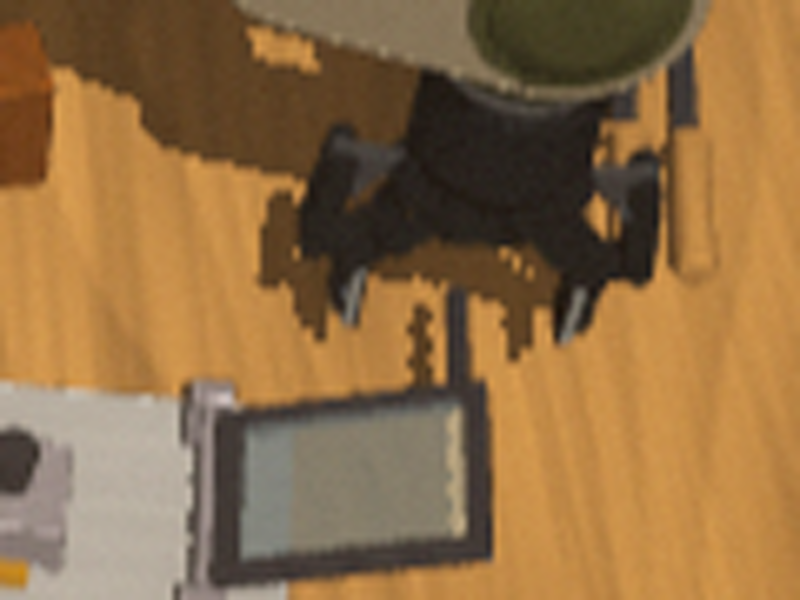

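```bash
python3 -m inch '[[[-1,0,0,0,0,0,0],[-1,0,0,0,0,0,0],[-1,0,0,0,0,0,0],[-1,0,0,0,0,0,0],[-1,0,0,0,0,0,0],[-1,0,0,0,0,0,0],[-1,0,0,0,0,0,0],[-1,0,0,0,0,0,0]]]' 30
python3 - <<'E'
from rig import env
from h import *
f=env.get_image("side")["frame"][:,:,::-1].copy()
cv2.imwrite("pics/c21.png",cv2.resize(f[190:280,340:460],(800,600),interpolation=cv2.INTER_CUBIC))
E
```

```text
time_s: 18.9
position: [0.6886, 0.06, 0.0382]
tool_rot: [[0.991, 0.007, 0.137], [-0.137, -0.0, 0.991], [0.007, -1.0, 0.001]]
ft_force: [8.2, 0.5, -0.5]
grip_width: 0.0083
```

View pics/c21.png

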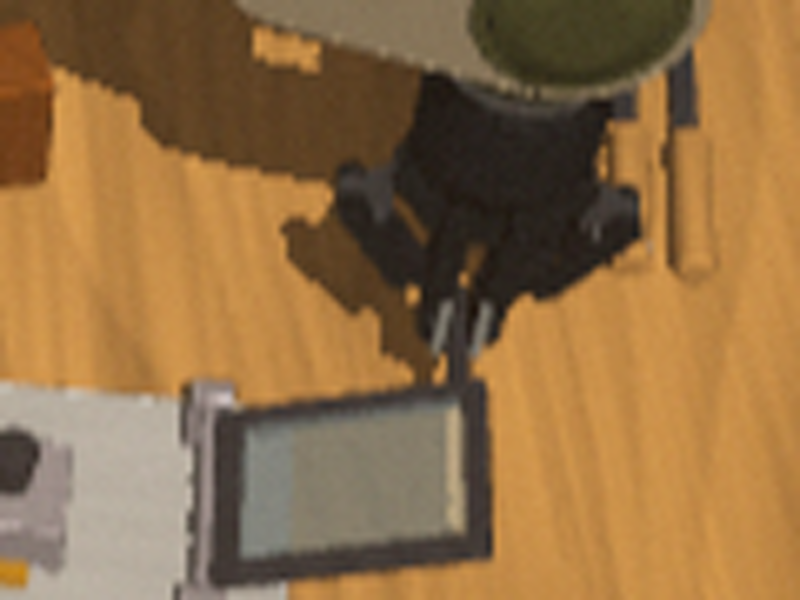

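```bash
python3 -m inch '[[[-1,0.3,0,0,0,0,0],[-1,0.3,0,0,0,0,0],[-1,-0.07,0.01,0.89,0,0,0],[-1,-0.5,0.07,1.74,0,0,0],[-1,-1.02,0.14,2.55,0,0,0],[-1,-1.59,0.22,3.31,0,0,0],[-1,-2.24,0.31,4.02,0,0,0],[-1,-2.94,0.4,4.66,0,0,0],[-1,-3.69,0.51,5.25,0,0,0],[-1,-4.5,0.62,5.76,0,0,0],[-1,-4.5,0.62,5.76,0,0,0],[-1,-4.5,0.62,5.76,0,0,0]]]' 40
python3 - <<'E'
from rig import env
from h import *
f=env.get_image("side")["frame"][:,:,::-1].copy()
cv2.imwrite("pics/c22.png",cv2.resize(f[150:300,310:470],(640,600),interpolation=cv2.INTER_CUBIC))
E
```

```text
time_s: 20.45
position: [0.6426, 0.0664, 0.0968]
tool_rot: [[0.991, 0.006, 0.136], [-0.136, -0.0, 0.991], [0.006, -1.0, 0.001]]
ft_force: [6.6, -0.7, 8.3]
grip_width: 0.0081
```

View pics/c22.png

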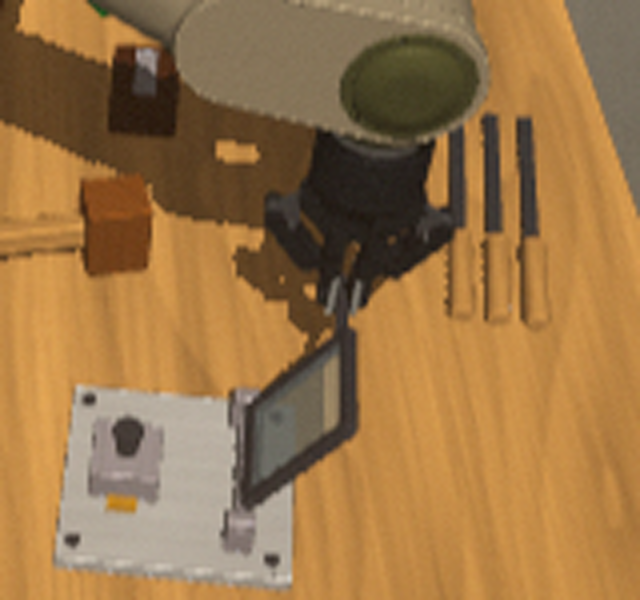

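```bash
python3 -m inch '[[[-1,0.1,0,0.15,0,0,0],[-1,-0.74,0.11,0.6,0,0,0],[-1,-1.61,0.23,0.96,0,0,0],[-1,-2.52,0.36,1.25,0,0,0],[-1,-3.45,0.49,1.46,0,0,0],[-1,-3.45,0.49,1.46,0,0,0],[-1,-3.45,0.49,1.46,0,0,0]]]' 40
python3 - <<'E'
from rig import env
from h import *
f=env.get_image("side")["frame"][:,:,::-1].copy()
cv2.imwrite("pics/c23.png",cv2.resize(f[170:320,310:470],(640,600),interpolation=cv2.INTER_CUBIC))
f=env.get_image("top")["frame"][:,:,::-1].copy()
cv2.imwrite("pics/c23t.png",cv2.resize(f[130:250,290:410],(600,600),interpolation=cv2.INTER_CUBIC))
E
```

```text
time_s: 21.38
position: [0.6069, 0.0715, 0.1107]
tool_rot: [[0.991, 0.002, 0.136], [-0.136, -0.0, 0.991], [0.002, -1.0, 0.0]]
ft_force: [2.4, -0.9, 9.0]
grip_width: 0.0081
```

View pics/c23.png

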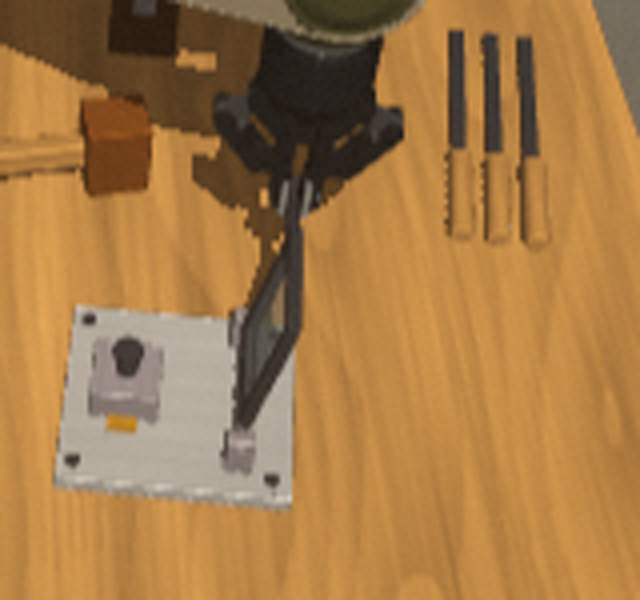

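View pics/c23t.png

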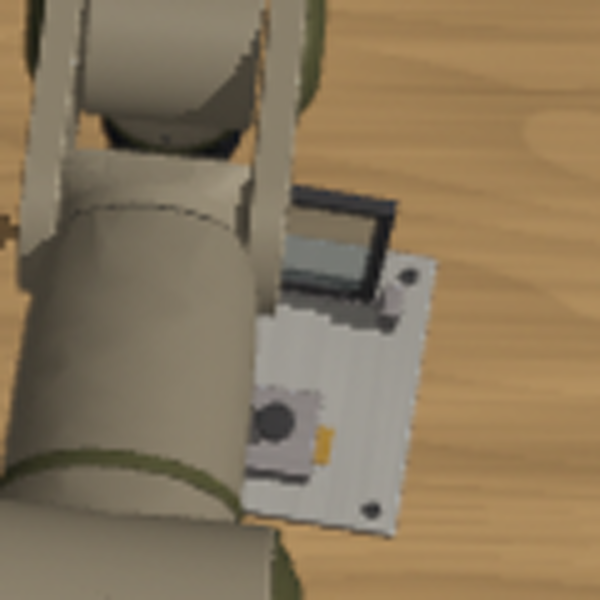

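Run:
```python
from h import *
np.set_printoptions(precision=4,suppress=True)
t0=lambda u,v:((u+.5)/5-.5+230,(v+.5)/5-.5+130)
s0=lambda u,v:((u+.5)/5-.5+280,(v+.5)/5-.5+185)
r,e=tri(t0(707,93),s0(668,442));print("rest corner",r,e)
t=lambda u,v:((u+.5)/5-.5+290,(v+.5)/5-.5+130)
s=lambda u,v:((u+.5)/4-.5+310,(v+.5)/4-.5+170)
n,e=tri(t(396,203),s(299,327));print("now corner",n,e)
O=np.array([.5449,-.0015]);a=np.radians(-7.8);ex=np.array([np.cos(a),np.sin(a)]);ey=np.array([-ex[1],ex[0]])
for X in(r,n): 
    d=X[:2]-O; x,y=d@ex,d@ey; print("jig",x,y,"phi",np.degrees(np.arctan2(X[2]-.045,x-.03)),np.hypot(X[2]-.045,x-.03))
```

```text
rest corner [ 0.6803 -0.0658  0.0899] 0.001744449731876892
now corner [ 0.5917 -0.0538  0.1721] 0.0025923130040854604
jig 0.1428368036372511 -0.04530234475290628 phi 21.692612259457068 0.12143693859232599
jig 0.053418660004143824 -0.04547314209588424 phi 79.55655613030795 0.12919579698041972
```

```bash
python3 -m inch '[[[-1,-0.6,0.08,0.25,0,0,0],[-1,-1.2,0.16,0.35,0,0,0],[-1,-1.7,0.23,0.4,0,0,0],[-1,-2.0,0.28,0.42,0,0,0],[-1,-2.0,0.28,0.42,0,0,0],[-1,-2.0,0.28,0.42,0,0,0],[-1,-2.0,0.28,0.42,0,0,0]]]' 40
python3 - <<'E'
from rig import env
from h import *
f=env.get_image("side")["frame"][:,:,::-1].copy()
cv2.imwrite("pics/c24.png",cv2.resize(f[200:300,340:440],(600,600),interpolation=cv2.INTER_CUBIC))
f=env.get_image("top")["frame"][:,:,::-1].copy()
cv2.imwrite("pics/c24t.png",cv2.resize(f[150:250,310:410],(600,600),interpolation=cv2.INTER_CUBIC))
E
```

```text
time_s: 22.35
position: [0.5864, 0.0743, 0.1135]
tool_rot: [[0.991, -0.0, 0.136], [-0.136, 0.0, 0.991], [-0.0, -1.0, 0.0]]
ft_force: [0.7, 0.2, 6.2]
grip_width: 0.0081
```

View pics/c24.png

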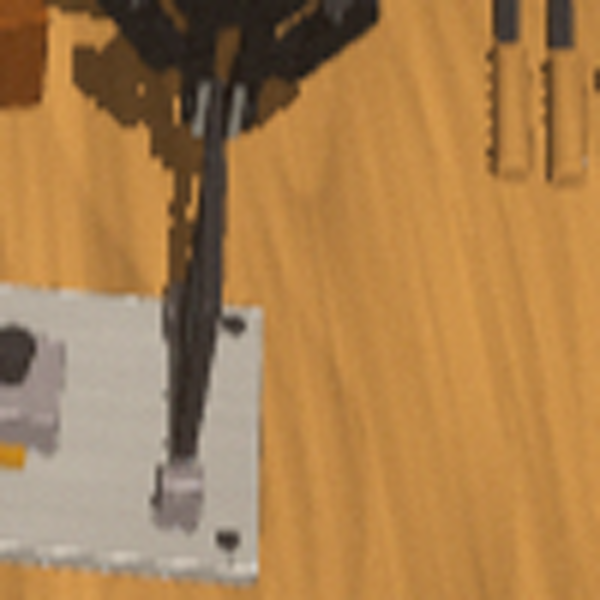

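View pics/c24t.png

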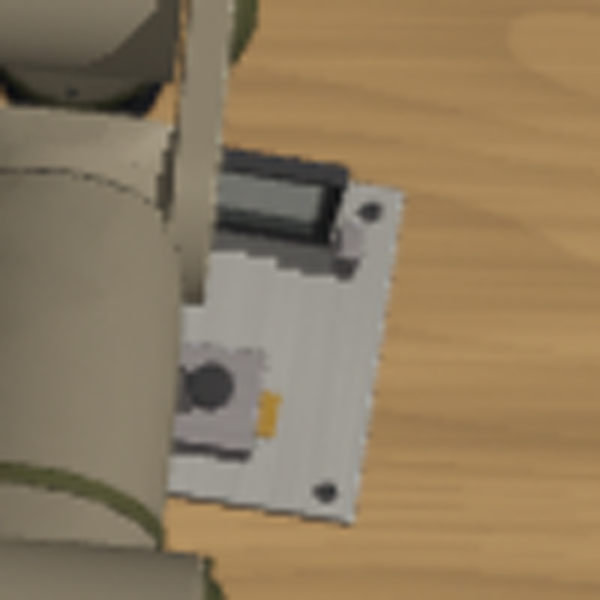

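```bash
python3 - <<'E'
from h import *
np.set_printoptions(precision=1,suppress=True)
O=np.array([.5449,-.0015]);a=np.radians(-7.8);ex=np.array([np.cos(a),np.sin(a)]);ey=np.array([-ex[1],ex[0]])
W=lambda x,y,z:np.r_[O+x*ex+y*ey,z]
cs=lambda X:(proj("side",X)+.5-np.array([340,200]))*6-.5
ct=lambda X:(proj("top",X)+.5-np.array([310,150]))*6-.5
print("ear -y top s/t",cs(W(.03,-.056,.053)),ct(W(.03,-.056,.053)),"hole?",cs(W(.07,-.08,.015)),ct(W(.07,-.08,.015)),cs(W(.07,.08,.015)))
for ph in(86,88,90,92,94):
    p=np.radians(ph)
    P=lambda r,y,n:W(.03+r*np.cos(p)+n*np.sin(p),y,.045+r*np.sin(p)-n*np.cos(p))
    print(ph,[ (cs(P(.122,y,n)),ct(P(.122,y,n))) for y in(-.046,.046) for n in(.005,-.005)],cs(P(.11,.06,0)))
E
python3 - <<'E'
import cv2
a=cv2.imread('pics/c24.png');cv2.imwrite('pics/c25.png',cv2.resize(a[80:500,110:310],(381,800))[:600])
cv2.imwrite('pics/c25.png',cv2.resize(a[80:500,110:310],(285,600)))
E
```

```text
ear -y top s/t [181.7 482.5] [349.7 238.4] hole? [256.9 578.5] [403.4 187.1] [261.5 312.7]
86 [(array([240.3, 318.6]), array([352.1, 146.2])), (array([217.4, 315.5]), array([349. , 166.8])), (array([244. , 161.1]), array([152.4, 114.7])), (array([222.3, 158.1]), array([149. , 135.2]))] [229.  154.1]
88 [(array([230.6, 317.2]), array([350.8, 154.9])), (array([207.6, 314.5]), array([347.6, 175.7])), (array([234.8, 159.7]), array([151. , 123.4])), (array([213. , 157.2]), array([147.6, 144.2]))] [220.7 153.1]
90 [(array([220.8, 315.9]), array([349.5, 163.7])), (array([197.8, 313.8]), array([346.2, 184.8])), (array([225.6, 158.5]), array([149.5, 132.2])), (array([203.7, 156.6]), array([146.1, 153.2]))] [212.5 152.2]
92 [(array([211. , 314.9]), array([348.1, 172.6])), (array([187.9, 313.2]), array([344.8, 193.9])), (array([216.3, 157.5]), array([148.1, 141.1])), (array([194.3, 156.1]), array([144.6, 162.3]))] [204.2 151.6]
94 [(array([201.2, 314. ]), array([346.7, 181.6])), (array([178.1, 312.9]), array([343.4, 203.1])), (array([206.9, 156.8]), array([146.6, 150.1])), (array([184.9, 155.8]), array([143.1, 171.5]))] [195.9 151.2]
```

View pics/c25.png

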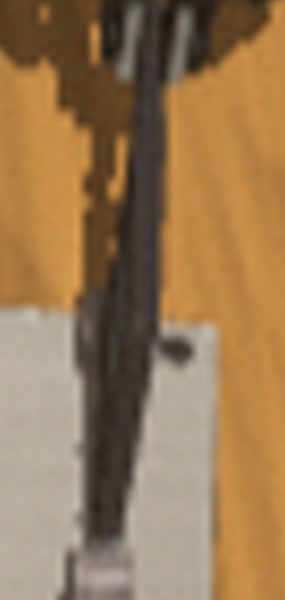

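```bash
python3 -m inch '[[[-1,0,0,0,0,0,0],[-1,0,0,0,0,0,0],[-1,0,0,0,0,0,0],[-1,0,0,0,0,0,0],[-1,0,0,0,0,0,0],[-1,0,0,0,0,0,0],[-1,0,0,0,0,0,0],[-1,0,0,0,0,0,0]]]' 40
python3 - <<'E'
from rig import env
import cv2
cv2.imwrite("pics/end.png",env.get_image("side")["frame"][:,:,::-1])
E
```

```text
time_s: 23.45
position: [0.5864, 0.0743, 0.1135]
tool_rot: [[0.991, -0.0, 0.136], [-0.136, 0.0, 0.991], [-0.0, -1.0, 0.0]]
ft_force: [1.4, 0.3, 6.2]
grip_width: 0.0078
```

View pics/end.png

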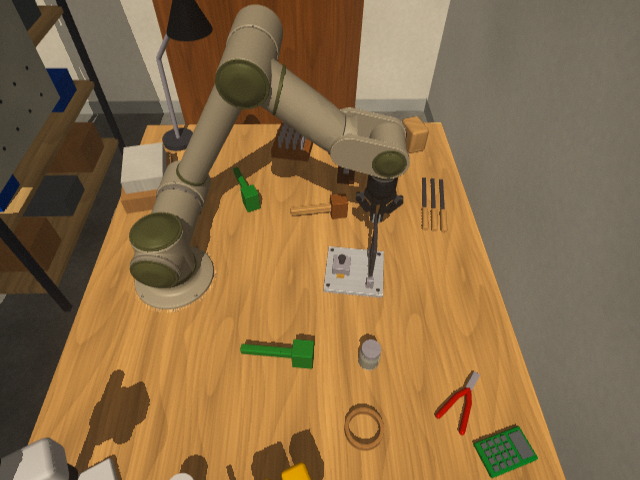

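The flap stands upright and held, at side (375,245). The mallet is standing at (330,208), and the jar (370,353) and tape ring (364,427) are where they were. The pose stayed steady over the 1 s hold. Handing in.

Run:
```python
from rig import env
print(env.close_job())
```

```text
the job is handed in; nothing more can be done
None
```

I handed the job in at 23.5 s of the 56 s allowed, with every step done in the order asked.

- **Punch:** I picked up the wooden mallet and pressed the punch down slowly with its lower face. The net force jumped from about 9 N to 26 N with the face about 60 mm above the bench, which is the punch's hard stop.
- **Mallet:** I lowered it onto the bench until it touched, then opened the fingers. Pictures show it standing where it began.
- **Flap:** I gripped the side pin, swung the flap up, and the gripper is still holding it. The angle came out at 89.9° from the tool position, 90.0° from the side view and about 90.2–91° from the top view. The pose did not move during a 1 s hold.
- **Bystanders:** The jar and tape ring are where they were. In the final picture the arm partly hides the dark wood block, which was in place in earlier pictures and which the arm never touched.

**Failures and disagreements:**
- **First grasp missed:** the fingers shut on nothing, just above the handle. The real fingertips sit about 30 mm higher than the reported tool height, so I set every later height from pictures and contact forces.
- **Side camera heights:** heights found from the two views came out about 5 mm higher than the text gives.
- **Force left at the end:** the wrist still reads about 6 N upward, along the flap, because the gripper sits slightly low on the pin.

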